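# Put the washed coffee tools back in the station in order of use

## Task

The washed coffee tools have drained: move the four of them from the wire draining rack into the wells of the dark wooden tool station, one to each well and standing upright on the well's floor, in the order in which they are used. Beginning at the end by the knock box and going towards the end by the portafilter on its mat, that is filter basket, dosing cup, levelling tool, tamper. Leave the shot glass standing where it is on the rack, and do not tip a tool over.

Things in the scene. Friction and masses are not known exactly. Their poses are not given: they have to be found in the camera images.
- filter_basket: low round steel bowl, open on top: flat bottom 50 mm across, wall widening to 56 mm, flat rim 65 mm across and 4 mm thick round the top; 24 mm high, about 40 g. Origin: centre of its underside, z up; at the start 30 mm above the counter, upright on the draining rack. Grasp across the whole rim (65 mm), 20 to 24 mm above its underside.
- dosing_cup: plain steel beaker, straight-sided and round, no rim or handle, 58 mm across, 50 mm high, hollow, open on top, about 110 g. Origin: centre of its underside, z up; at the start 30 mm above the counter, upright on the draining rack. Grasp across its outside (58 mm).
- levelling_tool: low, solid round steel puck with a dark brown top, 62 mm across, 34 mm high, about 320 g. Origin: centre of its underside, z up; at the start 30 mm above the counter, upright on the draining rack. Grasp across its outside (62 mm).
- tamper: coffee tamper: round steel foot 58 mm across, with an upright dark brown handle up to 30 mm across on its middle; 102 mm high in all, about 380 g. Origin: centre of its underside, z up; at the start 30 mm above the counter, upright on the draining rack. Grasp the handle 70 to 95 mm above its underside.
- shot_glass: clear glass, 60 mm across, 68 mm high, standing in the same row on the draining rack; it stays there. Origin: centre of its underside, z up.
- draining_rack: fixed steel wire rack over a white drip tray, 116 x 452 mm, its row along its y. Origin: centre of its underside, on the counter; x away from the robot. Flat bars 30 mm above the origin carry the glass and the tools in any order, in five places at y = +168, +84, 0, -84, -168 mm, each thing within 8 mm of its place. Wire bows between the places rise 10 mm above the bars.
- tool_station: fixed dark wooden board, 104 x 376 mm, 26 mm high, with four like round wells in a row along its y. Origin: centre of its underside, on the counter; z up, x away from the robot. Well centres: x = 0, y = +132, +44, -44, -132 mm; each 74 mm across, 12 mm deep, floor 14 mm above the origin, so a seated tool's underside is 14 mm above the origin. Empty at the start.
- knock_box: round black box, open on top with a bar across it, 121 mm across, 94 mm high, fixed beside one end of the tool station (its centre about 280 mm from the station's, along the station's y). Origin: centre of its underside. The sign of its y in the station's frame tells which end is the knock-box end.
- tamping_mat: fixed black rubber mat, 120 x 130 mm, 9 mm high, beside the other end of the tool station, with the portafilter (round steel head 70 mm across, black handle pointing to the robot, top 41 mm above the counter) lying on it. Origin: centre of its underside.

How it is judged:
At the end, for the whole second after the job is handed in: From the knock-box end to the portafilter end the wells hold filter basket, dosing cup, levelling tool, tamper; each within 12 mm of its well's centre along and across the board, underside within 4 mm of the well floor, upright within 0.1 rad, released and at rest (((y of knock_box in the frame of tool_station above 0 m and (x of filter_basket in the frame of tool_station between -0.012 and 0.012 m and y of filter_basket in the frame of tool_station between 0.12 and 0.144 m and z of filter_basket in the frame of tool_station between 0.01 and 0.018 m and angle between filter_basket's own z axis and vertical below 0.1 rad) and (x of dosing_cup in the frame of tool_station between -0.012 and 0.012 m and y of dosing_cup in the frame of tool_station between 0.032 and 0.056 m and z of dosing_cup in the frame of tool_station between 0.01 and 0.018 m and angle between dosing_cup's own z axis and vertical below 0.1 rad) and (x of levelling_tool in the frame of tool_station between -0.012 and 0.012 m and y of levelling_tool in the frame of tool_station between -0.056 and -0.032 m and z of levelling_tool in the frame of tool_station between 0.01 and 0.018 m and angle between levelling_tool's own z axis and vertical below 0.1 rad) and (x of tamper in the frame of tool_station between -0.012 and 0.012 m and y of tamper in the frame of tool_station between -0.144 and -0.12 m and z of tamper in the frame of tool_station between 0.01 and 0.018 m and angle between tamper's own z axis and vertical below 0.1 rad)) or (y of knock_box in the frame of tool_station below 0 m and (x of filter_basket in the frame of tool_station between -0.012 and 0.012 m and y of filter_basket in the frame of tool_station between -0.144 and -0.12 m and z of filter_basket in the frame of tool_station between 0.01 and 0.018 m and angle between filter_basket's own z axis and vertical below 0.1 rad) and (x of dosing_cup in the frame of tool_station between -0.012 and 0.012 m and y of dosing_cup in the frame of tool_station between -0.056 and -0.032 m and z of dosing_cup in the frame of tool_station between 0.01 and 0.018 m and angle between dosing_cup's own z axis and vertical below 0.1 rad) and (x of levelling_tool in the frame of tool_station between -0.012 and 0.012 m and y of levelling_tool in the frame of tool_station between 0.032 and 0.056 m and z of levelling_tool in the frame of tool_station between 0.01 and 0.018 m and angle between levelling_tool's own z axis and vertical below 0.1 rad) and (x of tamper in the frame of tool_station between -0.012 and 0.012 m and y of tamper in the frame of tool_station between 0.12 and 0.144 m and z of tamper in the frame of tool_station between 0.01 and 0.018 m and angle between tamper's own z axis and vertical below 0.1 rad))) and linear speed of each of filter_basket, dosing_cup, levelling_tool, tamper below 0.02 m/s and angular speed of each of filter_basket, dosing_cup, levelling_tool, tamper below 0.2 rad/s); the robot touches nothing.
It fails at once if one of the four tools is tipped over (angle between any of filter_basket, dosing_cup, levelling_tool, tamper's own z axis and vertical above 0.7 rad).
It fails at once if the shot glass is pushed more than 25 mm or tilted more than 0.5 rad (distance of shot_glass from where it was at the start of the episode above 0.025 m or angle between shot_glass's own z axis and vertical above 0.5 rad).
It also fails if it takes over 99 s, if anything falls off the work surface, if the arm or the gripper's body presses on something with over 40 N, if the wrist force passes 120 N, or if a joint passes its speed limit or range.

## Robot

A 6-joint arm with a two-finger parallel gripper is mounted at the origin on a cart in front of the work surface, level with it; the furniture and walls round the work are solid. World frame = base frame: x ahead of the robot, y to its left, z up, the work surface at z = 0. Lengths are in m, angles in rad, forces in N, time in s.
With the tool pointing down it reaches from about 0.35 to 0.975 m from the base axis. Payload 4.9 kg.
Tool frame: the origin (TCP) lies on the front face of the gripper's body, between the roots of the fingers; the fingertips stand ctrl.finger_overhang ahead of it and the grasp point (between the pads) lies 54 mm ahead of it (ctrl.finger_overhang is the distance from the TCP to the fingertips, in m); z points along the fingers, y is the line along which they close (so a half turn about z gives the same grasp; the last joint's range is limited). The gripper opens to 85 mm and grips with 20 to 120 N. Pads are 22 mm wide; open, the fingers measure 114 mm over their backs; the gripper's body (76 mm by 85 mm) begins 54 mm behind the grasp point. The pads swing forward as they close: fully open they stand 13 mm farther back than shut.
Start: joints at [-1.24, 0.053, 1.613, -0, 1.476, -0.119], TCP at [0.272, -0.563, 0.304] pointing down, gripper open.
Joint ranges: [-3.01, 3.01], [-1.01, 2.22], [0.06, 2.58], [-1.02, 4.17], [0.09, 2.62], [-3.14, 3.14]. Speed limits (rad/s): [2.57, 2.57, 3.14, 3.14, 3.14, 3.14].

## Interface

Orientations are given as a rotation vector (axis times angle).
In Python, from station import ctrl, vision gives the robot as it stands. The module is installed in compiled form; this text tells all that it offers.
- The arm moves only by the tool drive_tool, never from a script. Its argument "rows" is a list of rows, each a list of 2 entries, a list of its own where there are three numbers: the shift along the tool's x, y, z in m, then the turn about the tool's z in rad. A call has 1 to 10 rows; each row shifts and turns the commanded pose from where the row before left it, along the tool's axes as they then stand; what a row does not reach is not made up. A row lasts 1/10 s, in which the tool goes at most 50 mm and 8.59 degrees, less where a joint would pass 70% of its speed; a pose out of reach is approached as far as the arm can. A call with a gripper value outside its range is refused whole. "jaw" is the closure, from 0 (fully open) to 1 (shut), set as the call begins (left out, the last holds). The fingers move at their own pace and stop on an object; "grip_force" is the grip in N (left out, the last holds). Time passes only in rows, so rows that do not move let the fingers close. It gives the time, the measured TCP pose, the force, the opening and the grip force at its end, in the units of the state.
- ctrl.get_obs(): the state, without advancing time (a new reading comes with each control period).
- vision.get_image(name): name is "side" or "top"; returns a dict with "image" (400x640x3 uint8, blue, green, red), "vertical_fov" (degrees; the focal length in pixels is half the picture's height over the tangent of half this angle, whatever the lens; pixels are square), "cx", "cy" (the principal point, pixels), "R" (3x3) and "t" (3): a world point X has camera coordinates R X + t. Camera axes: x right, y down, z forward; pixel columns grow to the right and rows downward; lengths in m; the calibration is good to about 2 mm. A picture is of the moment at which its call begins. There is no depth.
- ctrl.finish_job(): hands the job in; it is judged then, once.
The state is a dict: "t": time; "q": joint angles; "dq": joint speeds; "effort": joint torques, N m; "tool_pos": TCP position; "tool_rot": TCP orientation; "contact_force": force on the tool from outside, world axes, zero at the start; "wrist_torque": the same for the moment, N m; "opening": finger opening in m; "grip_force": force on a finger pad.
Only numpy, scipy, OpenCV 4.12 (cv2) and the standard library are available. Lean on these libraries where they do the work, as an engineer would, in place of code of your own. Each camera call takes 0.05 s, during which the arm holds its last target. There are 200 camera calls.

## Working session

There is one attempt and no reset: what is moved stays moved. The work goes in short steps, Python scripts to look and compute and a tool call to move; the robot and the scene stay as the last step left them, time stands still between calls to the robot, and variables do not carry over. Pictures are saved under pics/ and viewed, at most 14 in all, crops included, and the job is handed in when it is done.

Besides the shell and the picture viewer there is one more tool, called after "Call:" as a command line: name --argument value ..., lists and objects as JSON in quotes. drive_tool: Moves the arm, as the interface text tells. Its arguments: {"type":"object","properties":{"rows":{"type":"array","items":{"type":"array"}},"jaw":{"type":"number"},"grip_force":{"type":"number"}},"required":["rows"]}

```bash
mkdir -p pics; python3 - <<'E'
from station import ctrl,vision
import cv2,pickle,numpy as np
d={}
for n in("side","top"):
    v=vision.get_image(n);d[n]=v;cv2.imwrite(f"pics/{n}0.png",v["image"])
    print(n,v["vertical_fov"],v["cx"],v["cy"],v["R"],v["t"],"cam",-np.array(v["R"]).T@v["t"])
pickle.dump(d,open("d0.pkl","wb"))
o=ctrl.get_obs();print(o,ctrl.finger_overhang)
E
```

```text
side 42.94672863452091 319.76019968172807 197.70873839073312 [[-0.99963596 -0.01356539  0.02332227]
 [-0.02695765  0.46659864 -0.88405825]
 [ 0.00111045 -0.88436513 -0.46679447]] [0.50215855 0.07031666 1.5406298 ] cam [0.50216052 1.3364816  0.76961002]
top 44.54586487144073 322.025489593826 200.49750729899634 [[-2.59274163e-02 -9.99663550e-01 -7.45433508e-04]
 [-9.84185280e-01  2.56566690e-02 -1.75274270e-01]
 [ 1.75234424e-01 -3.81076427e-03 -9.84519362e-01]] [-0.0047192   0.52852679  1.27303788] cam [ 0.29696587 -0.0134266   1.34596407]
{'t': 0.1, 'q': array([-1.24001640e+00,  5.33135204e-02,  1.61416973e+00, -9.94949948e-06,
        1.47602104e+00, -1.19024154e-01]), 'dq': array([ 0.00040477, -0.00097932, -0.0042144 , -0.00079792, -0.00021563,
        0.00127162]), 'effort': array([-4.05190463e-06, -3.94904566e+01, -3.71362567e+01, -1.58281491e-04,
        3.95813418e-03, -1.32842200e-05]), 'tool_pos': array([ 0.27158502, -0.56242326,  0.30276399]), 'tool_rot': array([-3.06062226e+00, -7.00187069e-01,  3.32604241e-04]), 'contact_force': array([ 0.20336474,  0.62631982, -0.5691586 ]), 'wrist_torque': array([-0.01350912, -0.01818992,  0.03972082]), 'grip_force': 0.0, 'opening': 0.0854835991399377} 0.0726
```

View pics/top0.png

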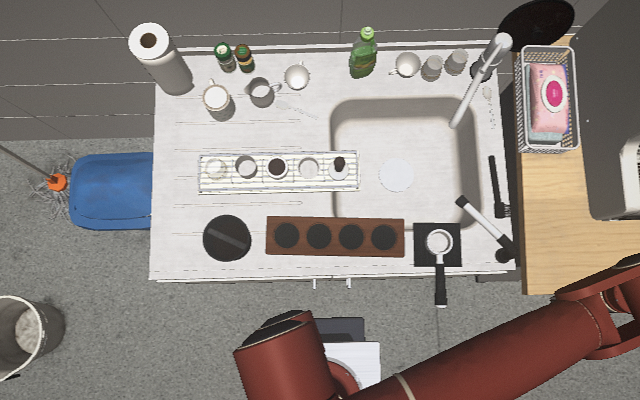

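View pics/side0.png

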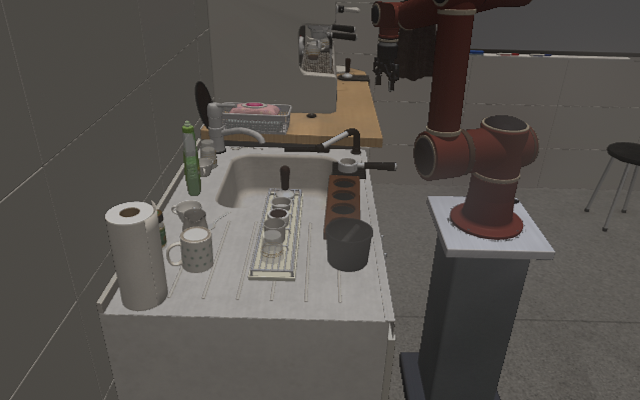

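The top view shows the knock box at the +y end (226,238), wells at (287..384, 236), the portafilter on the −y side (438,243), and the rack row along (215–340, 168). The side view looks along −y. I'll enlarge the rack in both.

```bash
python3 - <<'E'
import cv2
a=cv2.imread("pics/top0.png")[140:265,190:410];cv2.imwrite("pics/topc.png",cv2.resize(a,None,fx=3.6,fy=3.6,interpolation=cv2.INTER_CUBIC))
a=cv2.imread("pics/side0.png")[155:280,235:385];cv2.imwrite("pics/sidec.png",cv2.resize(a,None,fx=4.8,fy=4.8,interpolation=cv2.INTER_CUBIC))
E
```

```text
(no output)
```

View pics/topc.png

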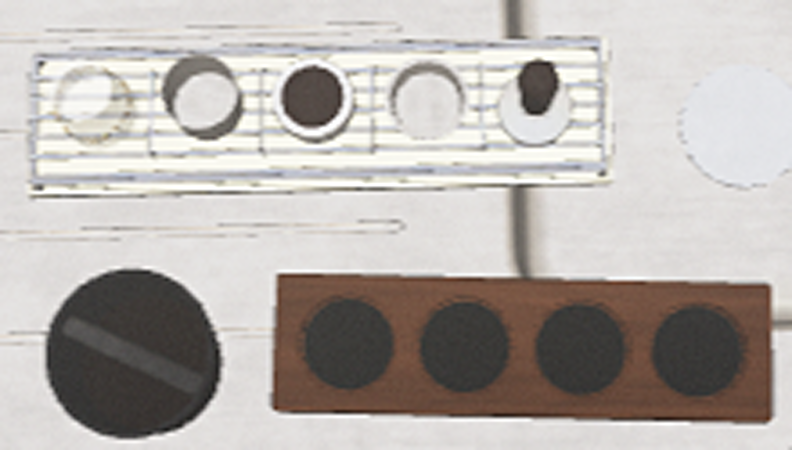

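View pics/sidec.png

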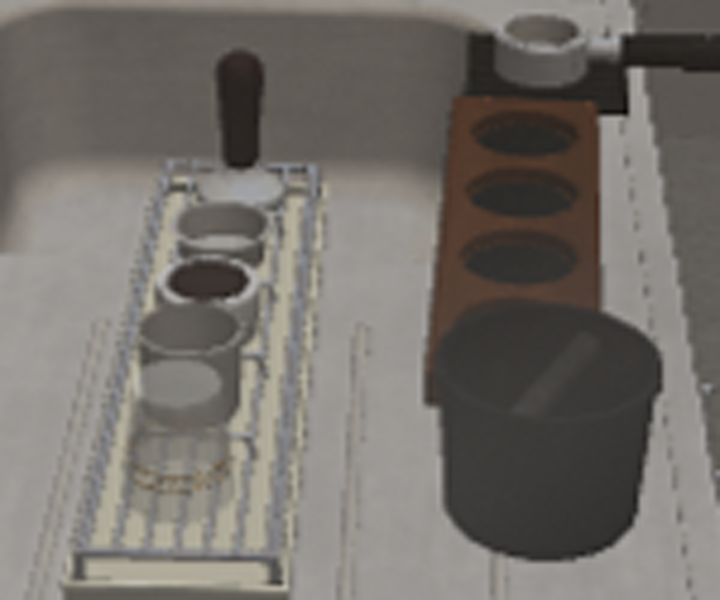

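Row from +y: shot glass (crop 90,100), dosing cup (203,97), leveller (313,97), basket (427,98), tamper (537,105). The knock box is at the +y end. Next I'll measure with masks and two-view rays.

```bash
cat > h.py <<'E'
import numpy as np,cv2,pickle
def ray(v,p):
    f=200/np.tan(np.radians(v["vertical_fov"]/2));R=np.array(v["R"]);t=np.array(v["t"])
    d=R.T@np.array([(p[0]-v["cx"])/f,(p[1]-v["cy"])/f,1]);return -R.T@t,d/np.linalg.norm(d)
def plane(v,p,z):
    c,d=ray(v,p);return c+d*(z-c[2])/d[2]
def tri(v1,p1,v2,p2):
    c1,d1=ray(v1,p1);c2,d2=ray(v2,p2)
    s=np.linalg.lstsq(np.c_[d1,-d2],c2-c1,rcond=None)[0];a=c1+s[0]*d1;b=c2+s[1]*d2
    return (a+b)/2,np.linalg.norm(a-b)
def proj(v,X):
    f=200/np.tan(np.radians(v["vertical_fov"]/2));c=np.array(v["R"])@X+v["t"];return c[:2]/c[2]*f+[v["cx"],v["cy"]]
def blobs(mask,box,amin=20):
    x0,y0,x1,y1=box;n,l,s,c=cv2.connectedComponentsWithStats(mask[y0:y1,x0:x1].astype(np.uint8))
    return [(np.round(c[i]+[x0,y0],1),s[i]+[x0,y0,0,0,0]) for i in range(1,n) if s[i][4]>=amin]
E
cat > a.py <<'E'
from h import *
np.set_printoptions(precision=4,suppress=True)
d=pickle.load(open("d0.pkl","rb"));T,S=d["top"],d["side"]
for n,v,box in(("top",T,(190,140,410,265)),("side",S,(235,155,385,280))):
    im=v["image"].astype(int);b,g,r=im[...,0],im[...,1],im[...,2]
    gray=im.mean(2);sat=im.max(2)-im.min(2)
    print(n,"brown");[print(c,s) for c,s in blobs((r-b>8)&(gray<75),box)]
    print("board");[print(c,s) for c,s in blobs((r-b>25)&(r<150),box,80)]
    print("dark");[print(c,s) for c,s in blobs((gray<75)&(sat<14),box)]
    print("grey steel");[print(c,s) for c,s in blobs((gray<205)&(gray>75)&(sat<14),box,30)]
    print("cream");[print(c,s) for c,s in blobs((r-b>12)&(gray>190),box,80)]
E
python3 a.py
```

```text
top brown
[339.1 162.3] [334 157  11  12  66]
[276.2 166.6] [269 159  16  16 100]
[327.6 239. ] [321 224  12  26  48]
[354.4 242.6] [338 224  28  29 120]
[387.6 240.2] [370 225  28  28 116]
[383.6 255.1] [360 247  44  10  65]
[293.5 254. ] [282 254  24   1  24]
[338.4 254.7] [322 254  37   2  51]
board
[334.5 235.9] [ 266  216  139   41 3215]
dark
[338.8 165.2] [334 157  11  15  73]
[226.8 238.3] [ 203  215   48   46 1597]
[286.3 235.2] [274 223  25  25 480]
[318.6 235.9] [307 224  24  25 477]
[350.7 236.6] [339 225  25  25 481]
[383.1 237.3] [371 225  25  25 482]
grey steel
[332.4 144.9] [330 140   6  11  40]
[249.7 159.8] [199 151 113  28 432]
[334.7 151.5] [313 150  44   4  71]
[356.2 163.8] [353 153   5  23  45]
[313.4 161.8] [306 157  13  14  51]
[300.  165.4] [298 159   7  16  41]
[198.9 174.1] [197 166   5  17  45]
[279.6 176.1] [269 169  19  11  38]
[337.4 177.4] [327 173  22   8  35]
[211.7 189.1] [197 184  34   9  67]
[316.1 187. ] [279 185  73   5 121]
[256.5 188.3] [238 187  34   3  52]
[334.1 202.5] [330 191  10  26  99]
[205.9 234. ] [192 215  31  44  79]
[246.5 238.7] [237 218  16  42  66]
[219.8 235.2] [208 229  27  14 126]
cream
side brown
[284.8 168.3] [280 165  10   7  49]
[342.1 198.2] [ 324  174   36   66 1168]
[277.9 213.2] [271 210  16   8  95]
board
[342.2 197.8] [325 175  35  53 784]
dark
[357.7 168.8] [331 162  54  17 407]
[284.5 176.9] [280 165  10  25 211]
[344.3 183.6] [335 181  20   6  99]
[343.9 195.8] [333 192  22   8 127]
[343.5 209. ] [332 204  23  10 166]
[277.8 213.1] [270 209  17   9 100]
[348.  243.4] [ 324  218   49   54 2113]
grey steel
[302.6 215.3] [  235   155   150   125 12601]
cream
```

```bash
cat > b.py <<'E'
from h import *
np.set_printoptions(precision=4,suppress=True)
d=pickle.load(open("d0.pkl","rb"));T,S=d["top"],d["side"]
tc=lambda x,y:((x+.5)/3.6+189.5,(y+.5)/3.6+139.5)
sc=lambda x,y:((x+.5)/4.8+234.5,(y+.5)/4.8+154.5)
pairs={"level top":((276.5,166.6),(278,213.2)),"cup rim":(tc(203,97),sc(191,328)),"basket rim":(tc(427,99),sc(222,222)),
"tamper top":(tc(540,73),sc(240,63)),
"tamper foot":(tc(535,108),sc(240,187)),
"w-132":((383.1,237.3),(344.3,183.6)),"w-44":((350.7,236.6),(343.9,195.8)),"w44":((318.6,235.9),(343.5,209))}
for k,(a,b) in pairs.items(): print(k,*tri(T,a,S,b))
print("plane: level",plane(T,(276.5,166.6),.064),"cup",plane(T,tc(203,97),.08),"basket",plane(T,tc(427,99),.054),"foot",plane(T,tc(535,108),.045))
W=[plane(T,p,.02) for p in((286.3,235.2),(318.6,235.9),(350.7,236.6),(383.1,237.3))]
print(np.array(W),np.linalg.norm(np.diff(W,axis=0),axis=1),"mean",np.mean(W,0))
im=T["image"].astype(int);m=((im[...,2]-im[...,0]>8)&(im.mean(2)<130)).astype(np.uint8);m[:214]=0;m[260:]=0;m[:,:262]=0;m[:,408:]=0
c=max(cv2.findContours(cv2.morphologyEx(m,cv2.MORPH_CLOSE,np.ones((9,9))),0,1)[0],key=cv2.contourArea)
B=np.array([plane(T,p,.026) for p in cv2.boxPoints(cv2.minAreaRect(c))]);print("board",B,B.mean(0))
R=np.array([plane(T,tc(*p),.03) for p in((37,52),(603,40),(607,176),(37,187))]);print("rack",R,R.mean(0))
print("knock",plane(T,(226.8,238.3),.094))
E
python3 b.py
```

```text
level top [0.62   0.1019 0.0657] 0.001639753044779008
cup rim [0.6204 0.1817 0.0808] 0.002426825543633979
basket rim [0.6185 0.0165 0.059 ] 0.0005449272062236897
tamper top [ 0.6153 -0.066   0.1295] 0.005415446273931579
tamper foot [ 0.6138 -0.0652  0.0411] 0.0006142062496767171
w-132 [ 0.4251 -0.1814  0.0242] 0.0028042834707385726
w-44 [ 0.4291 -0.0936  0.0242] 0.0031604118568514653
w44 [ 0.4331 -0.0065  0.0247] 0.003582628948335291
plane: level [0.6213 0.1021 0.064 ] cup [0.6194 0.1819 0.08  ] basket [0.62   0.0166 0.054 ] foot [ 0.6131 -0.0651  0.045 ]
[[ 0.4395  0.0812  0.02  ]
 [ 0.4353 -0.0067  0.02  ]
 [ 0.4312 -0.094   0.02  ]
 [ 0.4269 -0.1821  0.02  ]] [0.088  0.0874 0.0882] mean [ 0.4332 -0.0504  0.02  ]
board [[ 0.3893  0.1375  0.026 ]
 [ 0.5027  0.1343  0.026 ]
 [ 0.484  -0.2502  0.026 ]
 [ 0.3709 -0.2413  0.026 ]] [ 0.4367 -0.0549  0.026 ]
rack [[ 0.6713  0.318   0.03  ]
 [ 0.6695 -0.12    0.03  ]
 [ 0.562  -0.1189  0.03  ]
 [ 0.5648  0.3161  0.03  ]] [0.6169 0.0988 0.03  ]
knock [0.4276 0.2289 0.094 ]
```

Call:
drive_tool --rows '[[[0,0,0],-0.14],[[0,0,0],-0.14],[[0,0,0],-0.14],[[0,0,0],-0.14],[[0,0,0],-0.14],[[0,0,0],-0.14],[[0,0,0],-0.14],[[0,0,0],-0.14]]' --jaw 0.25

```text
t: 0.9
tool_pos: [0.2716, -0.5625, 0.3032]
tool_rot: [-2.215, -2.226, -0.001]
contact_force: [0.6, 0.2, 0.1]
opening: 0.064
grip_force: 0.0
```

```bash
cat > st.py <<'E'
from station import ctrl
import numpy as np,sys
from scipy.spatial.transform import Rotation as Ro
np.set_printoptions(precision=4,suppress=True)
o=ctrl.get_obs();R=Ro.from_rotvec(o["tool_rot"]).as_matrix()
print(o["t"],o["tool_pos"],"x",R[:,0],"z",R[:,2],"open",o["opening"],"F",o["contact_force"],"grip",o["grip_force"],"ovh",ctrl.finger_overhang,"q",o["q"])
if len(sys.argv)>3: print("shift",R.T@(np.array(sys.argv[1:4],float)-o["tool_pos"]))
E
python3 st.py 0.53 0.09 0.2
python3 - <<'E'
from h import *
d=pickle.load(open("d0.pkl","rb"));T,S=d["top"],d["side"]
print(tri(T,(503,255),S,(354,148)),tri(T,(462,201),S,(325,147)),tri(T,(503,255),S,(354,132)))
E
```

```text
0.9 [ 0.2716 -0.5625  0.3032] x [-0.0047  1.      0.0012] z [-0.0004  0.0012 -1.    ] open 0.06400480073865052 F [0.5787 0.1517 0.1416] grip 0.0 ovh 0.0726 q [-1.24    0.0531  1.6138 -0.      1.476  -1.2448]
shift [0.6512 0.2615 0.1038]
(array([ 0.37351989, -0.50412544,  0.02024974]), np.float64(0.005894209170605553)) (array([ 0.50127106, -0.38751458,  0.07152946]), np.float64(0.02279077958387299)) (array([ 0.3741309 , -0.47690377,  0.09554256]), np.float64(0.015514440067932253))
```

Call:
drive_tool --rows '[[[0.04,0.016,0],0],[[0.04,0.016,0],0],[[0.04,0.016,0],0],[[0.04,0.016,0],0],[[0.04,0.016,0],0],[[0.04,0.016,0],0],[[0.04,0.016,0],0],[[0.04,0.016,0],0],[[0.04,0.016,0],0],[[0.04,0.016,0],0]]'

```text
t: 1.9
tool_pos: [0.4322, -0.1612, 0.3035]
tool_rot: [-2.223, -2.22, 0.0]
contact_force: [1.0, -0.8, -0.1]
opening: 0.0643
grip_force: 0.0
```

Call:
drive_tool --rows '[[[0.042,0.017,0],0],[[0.042,0.017,0],0],[[0.042,0.017,0.02],0],[[0.042,0.017,0.02],0],[[0.042,0.017,0.02],0],[[0.04,0.016,0.02],0],[[0,0,0.03],0],[[0,0,0.03],0],[[0,0,0.03],0],[[0,0,0],0]]'

```text
t: 2.9
tool_pos: [0.5297, 0.087, 0.1285]
tool_rot: [-2.217, -2.215, 0.012]
contact_force: [-1.4, 0.0, 0.2]
opening: 0.0642
grip_force: 0.0
```

```bash
python3 st.py 0.53 0.09 0.08
```

```text
2.9 [0.5297 0.087  0.1285] x [ 0.0007  1.     -0.0003] z [-0.0107 -0.0003 -0.9999] open 0.06422692587788618 F [-1.398   0.0336  0.1669] grip 0.0 ovh 0.0726 q [ 0.0241  0.0267  1.9502 -0.      1.1754  0.0248]
shift [0.003  0.0008 0.0485]
```

Call:
drive_tool --rows '[[[0,0,-0.04],0],[[0.02,0,-0.04],0],[[0.04,0.005,0],0],[[0.045,0.005,0],0],[[0.045,0.005,0],0],[[0.045,0.005,0],0],[[0.045,0,0],0],[[0.045,0,0.02],0],[[0.01,0,0.04],0],[[0,0,0.03],0]]'

```text
t: 3.9
tool_pos: [0.5537, 0.3843, 0.1244]
tool_rot: [2.219, 2.223, 0.003]
contact_force: [0.1, -0.8, -0.7]
opening: 0.064
grip_force: 0.0
```

Call:
drive_tool --rows '[[[0,0,0.02],0],[[0,0,0.01],0],[[0,0,0.006],0],[[0,0,0],0]]'

```text
t: 4.3
tool_pos: [0.5541, 0.3819, 0.0887]
tool_rot: [2.223, 2.22, 0.001]
contact_force: [0.4, -0.3, 0.1]
opening: 0.0647
grip_force: 0.0
```

Call:
drive_tool --rows '[[[0,0,0.004],0],[[0,0,0.003],0],[[0,0,0],0]]'

```text
t: 4.6
tool_pos: [0.5538, 0.3819, 0.0812]
tool_rot: [2.223, 2.22, 0.001]
contact_force: [-0.2, 0.6, -0.1]
opening: 0.0638
grip_force: 0.0
```

Call:
drive_tool --rows '[[[0,0,0.003],0],[[0,0,0.003],0],[[0,0,0],0]]'

```text
t: 4.9
tool_pos: [0.5533, 0.3817, 0.0742]
tool_rot: [-2.222, -2.22, 0.002]
contact_force: [-0.5, -0.3, 0.9]
opening: 0.0641
grip_force: 0.0
```

Call:
drive_tool --rows '[[[0,0,0.003],0],[[0,0,0],0],[[0,0,0],0]]'

```text
t: 5.2
tool_pos: [0.5536, 0.3819, 0.0717]
tool_rot: [-2.222, -2.22, 0.0]
contact_force: [0.3, -0.0, -0.7]
opening: 0.0639
grip_force: 0.0
```

Call:
drive_tool --rows '[[[0,0,0.003],0],[[0,0,0],0],[[0,0,0],0]]'

```text
t: 5.5
tool_pos: [0.5536, 0.3819, 0.0688]
tool_rot: [-2.222, -2.22, 0.0]
contact_force: [-0.2, -0.3, -0.9]
opening: 0.0638
grip_force: 0.0
```

Call:
drive_tool --rows '[[[0,0,0.002],0],[[0,0,0],0],[[0,0,0],0]]'

```text
t: 5.8
tool_pos: [0.5539, 0.382, 0.0686]
tool_rot: [2.222, 2.22, -0.0]
contact_force: [-4.0, -2.3, 8.3]
opening: 0.0643
grip_force: 4.2
```

Call:
drive_tool --rows '[[[0,0,0.002],0],[[0,0,0],0],[[0,0,0],0]]'

```text
t: 6.1
tool_pos: [0.5541, 0.3821, 0.0685]
tool_rot: [2.222, 2.22, -0.001]
contact_force: [-8.8, -5.2, 18.0]
opening: 0.0641
grip_force: 8.9
```

Call:
drive_tool --rows '[[[0,0,-0.05],0],[[0,0,-0.05],0],[[0,0,-0.05],0],[[-0.03,0.01,-0.01],0],[[-0.045,0.01,0],0],[[-0.045,0.01,0],0],[[-0.045,0.01,0],0],[[-0.045,0.01,0],0],[[-0.045,0.01,0],0],[[-0.045,0,0],0]]'

```text
t: 7.1
tool_pos: [0.6139, 0.0799, 0.2251]
tool_rot: [2.222, 2.22, 0.001]
contact_force: [0.6, -0.4, -0.8]
opening: 0.0641
grip_force: 0.0
```

Call:
drive_tool --rows '[[[-0.045,0,0],0],[[-0.045,0,0],0],[[-0.045,0,0],0],[[-0.01,0,0],0],[[0,0,0],0],[[0,0,0],0],[[0,0,0],0]]'

```text
t: 7.8
tool_pos: [0.6132, -0.0616, 0.2248]
tool_rot: [-2.22, -2.222, -0.0]
contact_force: [-0.3, 0.4, 0.0]
opening: 0.0641
grip_force: 0.0
```

```bash
python3 st.py 0.6145 -0.0655 0.166
```

```text
7.8 [ 0.6132 -0.0616  0.2248] x [-0.0008  1.      0.0005] z [-0.0002  0.0005 -1.    ] open 0.06407350895289528 F [-0.2796  0.4075  0.0458] grip 0.0 ovh 0.0726 q [-0.221   0.0924  1.7061  0.0004  1.3434 -0.2219]
shift [-0.0039  0.0013  0.0588]
```

Correct laterally, descend and close in the same lot of moves.

Call:
drive_tool --rows '[[[-0.004,0.001,0.015],0],[[0,0,0.02],0],[[0,0,0.015],0],[[0,0,0.009],0],[[0,0,0],0],[[0,0,0],0]]'

```text
t: 8.4
tool_pos: [0.6144, -0.067, 0.1659]
tool_rot: [2.222, 2.221, 0.0]
contact_force: [0.9, 0.6, 0.4]
opening: 0.0641
grip_force: 0.0
```

Call:
drive_tool --rows '[[[0,0,0],0],[[0,0,0],0],[[0,0,0],0],[[0,0,0],0],[[0,0,0],0],[[0,0,0],0],[[0,0,0],0],[[0,0,0],0]]' --jaw 1 --grip_force 60

```text
t: 9.2
tool_pos: [0.6145, -0.0673, 0.1672]
tool_rot: [2.222, 2.22, 0.0]
contact_force: [-3.6, -1.1, 5.0]
opening: 0.0277
grip_force: 59.0
```

```bash
python3 st.py
```

```text
9.2 [ 0.6145 -0.0673  0.1672] x [ 0.001   1.     -0.0004] z [ 0.0007 -0.0004 -1.    ] open 0.027688265879377942 F [-3.6473 -1.0836  4.9819] grip 59.024659506976604 ovh 0.0726 q [-0.2294  0.1554  1.7399 -0.0003  1.2454 -0.2283]
```

Call:
drive_tool --rows '[[[0,0,-0.02],0],[[0,0,-0.03],0],[[0,0,-0.03],0],[[0,-0.02,0],0],[[-0.02,-0.03,0],0],[[-0.025,-0.035,0],0],[[-0.025,-0.035,0],0],[[-0.025,-0.035,0],0],[[-0.02,-0.02,0],0],[[0,-0.012,0],0]]'

```text
t: 10.2
tool_pos: [0.4252, -0.1834, 0.2448]
tool_rot: [-2.226, -2.216, 0.001]
contact_force: [0.2, 0.1, -2.8]
opening: 0.028
grip_force: 60.0
```

Call:
drive_tool --rows '[[[0,0,0],0],[[0,0,0],0],[[0,0,0],0]]'

```text
t: 10.5
tool_pos: [0.4276, -0.1816, 0.2456]
tool_rot: [-2.222, -2.221, -0.0]
contact_force: [-0.1, 0.9, -3.5]
opening: 0.0276
grip_force: 60.0
```

```bash
python3 st.py 0.427 -0.182 0.153; python3 - <<'E'
from station import vision
import cv2
a=vision.get_image("side")["image"][110:270,230:430];cv2.imwrite("pics/s1.png",cv2.resize(a,None,fx=3,fy=3,interpolation=2))
E
```

```text
10.5 [ 0.4276 -0.1816  0.2456] x [0.0002 1.     0.0003] z [ 0.      0.0003 -1.    ] open 0.027587873943615147 F [-0.1011  0.9189 -3.4789] grip 60.00624510459602 ovh 0.0726 q [-0.5623 -0.3051  2.0368  0.0002  1.41   -0.5621]
shift [-0.0004 -0.0006  0.0926]
```

View pics/s1.png

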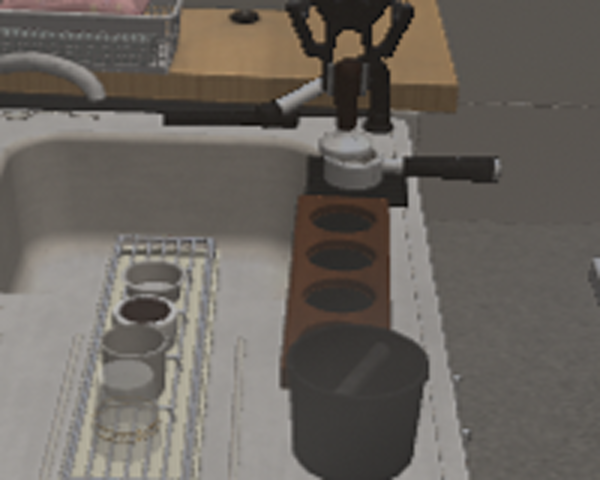

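The tamper hangs upright, foot at crop (346,148), its handle in the jaws. Lower it.

Call:
drive_tool --rows '[[[0,0,0.03],0],[[0,0,0.03],0],[[0,0,0.02],0],[[0,0,0.008],0],[[0,0,0.003],0],[[0,0,0],0],[[0,0,0],0]]'

```text
t: 11.25
tool_pos: [0.428, -0.1824, 0.1564]
tool_rot: [2.221, 2.219, 0.001]
contact_force: [0.6, -0.1, -2.7]
opening: 0.0279
grip_force: 60.0
```

Call:
drive_tool --rows '[[[0,0,0.002],0],[[0,0,0.001],0],[[0,0,0],0],[[0,0,0],0]]'

```text
t: 11.65
tool_pos: [0.4271, -0.182, 0.152]
tool_rot: [2.223, 2.22, 0.0]
contact_force: [0.6, -0.4, -2.6]
opening: 0.0279
grip_force: 60.0
```

Call:
drive_tool --rows '[[[0,0,0.001],0],[[0,0,0],0],[[0,0,0],0]]'

```text
t: 11.95
tool_pos: [0.4272, -0.1821, 0.1512]
tool_rot: [2.222, 2.22, -0.0]
contact_force: [-0.9, -0.8, -0.4]
opening: 0.0278
grip_force: 60.2
```

Call:
drive_tool --rows '[[[0,0,0.001],0],[[0,0,0],0],[[0,0,0],0]]'

```text
t: 12.25
tool_pos: [0.4274, -0.1823, 0.1512]
tool_rot: [2.222, 2.22, -0.001]
contact_force: [-2.5, 0.6, 6.6]
opening: 0.0275
grip_force: 61.0
```

Call:
drive_tool --rows '[[[0,0,0],0],[[0,0,0],0],[[0,0,0],0],[[0,0,0],0],[[0,0,0],0],[[0,0,-0.015],0],[[0,0,-0.03],0],[[0,0,-0.04],0]]' --jaw 0

```text
t: 13.05
tool_pos: [0.4259, -0.1813, 0.2336]
tool_rot: [-2.219, -2.217, 0.002]
contact_force: [0.9, -0.4, 0.1]
opening: 0.0852
grip_force: 0.0
```

Call:
drive_tool --rows '[[[0.01,0.005,-0.01],0],[[0.035,0.024,0],0],[[0.035,0.024,0],0],[[0.035,0.024,0],0],[[0.035,0.024,0],0],[[0.035,0.024,0],0],[[0.035,0.024,0],0],[[0.035,0.024,0],0],[[0.029,0.02,0],0],[[0,0,0.02],0]]'

```text
t: 14.05
tool_pos: [0.6235, 0.1056, 0.2274]
tool_rot: [2.215, 2.222, 0.009]
contact_force: [0.4, -0.5, 0.2]
opening: 0.0854
grip_force: 0.0
```

Call:
drive_tool --rows '[[[0,0,0.03],0],[[0,0,0.01],0],[[0,0,0],0],[[0,0,0],0]]'

```text
t: 14.45
tool_pos: [0.6206, 0.1018, 0.1855]
tool_rot: [2.223, 2.22, 0.001]
contact_force: [-0.4, 0.6, 0.5]
opening: 0.0853
grip_force: 0.0
```

```bash
python3 st.py 0.6207 0.102 0.113;python3 - <<'E'
from station import vision
import cv2,pickle
d={n:vision.get_image(n) for n in("side","top")};pickle.dump(d,open("d1.pkl","wb"))
a=d["side"]["image"][120:270,230:380];b=d["top"]["image"][140:290,230:410]
cv2.imwrite("pics/s2.png",cv2.resize(cv2.hconcat([a,b]),None,fx=2.4,fy=2.4,interpolation=2))
E
```

```text
14.45 [0.6206 0.1018 0.1855] x [0.0012 1.     0.    ] z [ 0.0005  0.     -1.    ] open 0.08528615667540723 F [-0.3814  0.589   0.5327] grip 0.0 ovh 0.0726 q [0.0443 0.1592 1.7026 0.     1.2793 0.0455]
shift [0.0002 0.     0.0725]
```

View pics/s2.png

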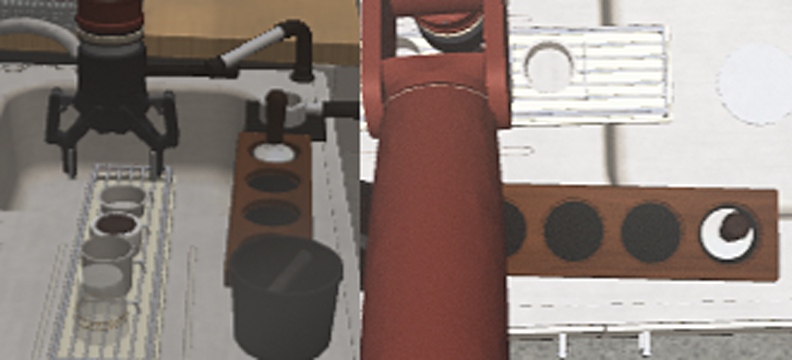

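The tamper stands centred in the far well (right crop 728,233); the jaws straddle the leveller. Descend and grip.

Call:
drive_tool --rows '[[[0,0,0.02],0],[[0,0,0.025],0],[[0,0,0.018],0],[[0,0,0.009],0],[[0,0,0],0],[[0,0,0],0]]'

```text
t: 15.15
tool_pos: [0.621, 0.1018, 0.1138]
tool_rot: [2.222, 2.22, 0.002]
contact_force: [-0.1, -0.3, 0.7]
opening: 0.0855
grip_force: 0.0
```

Call:
drive_tool --rows '[[[0,0,0],0],[[0,0,0],0],[[0,0,0],0],[[0,0,0],0],[[0,0,0],0],[[0,0,0],0]]' --jaw 1 --grip_force 60

```text
t: 15.75
tool_pos: [0.6214, 0.1019, 0.1148]
tool_rot: [2.221, 2.219, 0.003]
contact_force: [-0.2, -0.1, 6.1]
opening: 0.06
grip_force: 66.2
```

Call:
drive_tool --rows '[[[0,0,-0.02],0],[[0,0,-0.03],0],[[0,0,-0.03],0],[[-0.015,-0.015,0],0],[[-0.03,-0.03,0],0],[[-0.034,-0.033,0],0],[[-0.034,-0.033,0],0],[[-0.034,-0.033,0],0],[[-0.03,-0.03,0],0],[[-0.018,-0.016,0],0]]'

```text
t: 16.75
tool_pos: [0.4273, -0.094, 0.1913]
tool_rot: [-2.223, -2.217, 0.003]
contact_force: [0.9, 0.6, -3.8]
opening: 0.0602
grip_force: 66.6
```

Call:
drive_tool --rows '[[[0,0,0],0],[[0,0,0.01],0],[[0,0,0.01],0],[[0,0,0],0]]'

```text
t: 17.15
tool_pos: [0.4292, -0.0918, 0.1701]
tool_rot: [-2.218, -2.218, 0.003]
contact_force: [-0.3, -1.0, -3.6]
opening: 0.06
grip_force: 66.7
```

```bash
python3 st.py 0.431 -0.0945 0.0995
```

```text
17.15 [ 0.4292 -0.0918  0.1701] x [-0.0003  1.      0.0021] z [-0.0048  0.0021 -1.    ] open 0.060029120086396985 F [-0.3304 -1.0076 -3.6187] grip 66.65516495704651 ovh 0.0726 q [-0.3807 -0.2894  2.1567  0.0002  1.2796 -0.381 ]
shift [-0.0029  0.0022  0.0706]
```

Call:
drive_tool --rows '[[[-0.0025,0.0015,0.01],0],[[0,0,0.025],0],[[0,0,0.02],0],[[0,0,0.01],0],[[0,0,0.002],0],[[0,0,0],0],[[0,0,0],0]]'

```text
t: 17.85
tool_pos: [0.4326, -0.0958, 0.107]
tool_rot: [2.221, 2.219, 0.001]
contact_force: [-0.7, -0.2, -3.0]
opening: 0.06
grip_force: 66.7
```

```bash
python3 st.py 0.431 -0.0945 0.0988
```

```text
17.85 [ 0.4326 -0.0958  0.107 ] x [ 0.0008  1.     -0.0008] z [ 0.002  -0.0008 -1.    ] open 0.06003840165247551 F [-0.7351 -0.2058 -3.0025] grip 66.70708179473877 ovh 0.0726 q [-0.3861 -0.1806  2.1859  0.      1.1341 -0.3853]
shift [ 0.0013 -0.0016  0.0082]
```

Call:
drive_tool --rows '[[[0.001,-0.001,0.002],0],[[0,0,0.003],0],[[0,0,0.001],0],[[0,0,0],0],[[0,0,0],0]]'

```text
t: 18.35
tool_pos: [0.4307, -0.0945, 0.0999]
tool_rot: [-2.223, -2.22, -0.0]
contact_force: [0.6, -0.3, -4.0]
opening: 0.06
grip_force: 66.7
```

Call:
drive_tool --rows '[[[0,0,0.001],0],[[0,0,0],0],[[0,0,0],0]]'

```text
t: 18.65
tool_pos: [0.4307, -0.0945, 0.0989]
tool_rot: [-2.223, -2.22, 0.0]
contact_force: [0.4, -0.7, -4.1]
opening: 0.06
grip_force: 66.7
```

Call:
drive_tool --rows '[[[0,0,0.001],0],[[0,0,0],0],[[0,0,0],0]]'

```text
t: 18.95
tool_pos: [0.4309, -0.0946, 0.0987]
tool_rot: [-2.222, -2.22, 0.0]
contact_force: [-4.6, 2.0, 5.2]
opening: 0.0598
grip_force: 67.7
```

Call:
drive_tool --rows '[[[0,0,0],0],[[0,0,0],0],[[0,0,0],0],[[0,0,0],0],[[0,0,-0.02],0],[[0,0,-0.04],0],[[0,0,-0.04],0]]' --jaw 0

```text
t: 19.65
tool_pos: [0.43, -0.0942, 0.1981]
tool_rot: [-2.221, -2.219, 0.001]
contact_force: [0.7, -0.4, -0.1]
opening: 0.0853
grip_force: 0.0
```

Call:
drive_tool --rows '[[[0.018,0.012,-0.01],0],[[0.036,0.025,0],0],[[0.036,0.025,0],0],[[0.036,0.025,0],0],[[0.036,0.025,0],0],[[0.036,0.025,0],0],[[0.036,0.025,0],0],[[0.03,0.02,0],0],[[0.012,0.008,0],0],[[0,0,0],0]]'

```text
t: 20.65
tool_pos: [0.6214, 0.1825, 0.2075]
tool_rot: [-2.22, -2.223, 0.001]
contact_force: [-0.4, 0.1, -0.4]
opening: 0.0853
grip_force: 0.0
```

Call:
drive_tool --rows '[[[0,0,0.01],0],[[0,0,0.02],0],[[0,0,0],0],[[0,0,0],0]]'

```text
t: 21.05
tool_pos: [0.62, 0.1801, 0.177]
tool_rot: [-2.223, -2.218, 0.003]
contact_force: [-1.2, -0.5, -0.1]
opening: 0.0855
grip_force: 0.0
```

```bash
python3 st.py 0.620 0.182 0.113
```

```text
21.05 [0.62   0.1801 0.177 ] x [ 0.0024  1.     -0.0005] z [-0.0022 -0.0005 -1.    ] open 0.08545269938814208 F [-1.2033 -0.5093 -0.0706] grip 0.0 ovh 0.0726 q [ 0.1675  0.2063  1.6642 -0.0002  1.2734  0.17  ]
shift [0.002  0.0001 0.064 ]
```

Call:
drive_tool --rows '[[[0.001,0,0.015],0],[[0,0,0.02],0],[[0,0,0.018],0],[[0,0,0.009],0],[[0,0,0.001],0],[[0,0,0],0],[[0,0,0],0]]'

```text
t: 21.75
tool_pos: [0.6217, 0.1825, 0.116]
tool_rot: [2.222, 2.22, 0.002]
contact_force: [0.8, 0.2, 0.3]
opening: 0.0853
grip_force: 0.0
```

Call:
drive_tool --rows '[[[0,0,0],0],[[0,0,0],0],[[0,0,0],0],[[0,0,0],0],[[0,0,0],0],[[0,0,0],0],[[0,0,0],0]]' --jaw 1 --grip_force 40

```text
t: 22.45
tool_pos: [0.6216, 0.1824, 0.1161]
tool_rot: [2.222, 2.22, 0.002]
contact_force: [-1.3, -0.4, 5.0]
opening: 0.0563
grip_force: 43.0
```

```bash
python3 st.py 0.435 -0.007 0.113
```

```text
22.45 [0.6216 0.1824 0.1161] x [0.001  1.     0.0002] z [ 0.0017  0.0002 -1.    ] open 0.0563449525615309 F [-1.3452 -0.4439  5.0015] grip 42.97208658303134 ovh 0.0726 q [ 0.1707  0.2808  1.6883 -0.      1.1708  0.1717]
shift [-0.1896 -0.1864  0.0027]
```

Call:
drive_tool --rows '[[[0,0,-0.02],0],[[0,0,-0.03],0],[[0,0,-0.03],0],[[-0.015,-0.015,0],0],[[-0.03,-0.03,0],0],[[-0.033,-0.033,0],0],[[-0.033,-0.033,0],0],[[-0.033,-0.033,0],0],[[-0.03,-0.03,0],0],[[-0.015,-0.013,0],0]]'

```text
t: 23.45
tool_pos: [0.4309, -0.0077, 0.1931]
tool_rot: [-2.223, -2.217, 0.003]
contact_force: [0.1, 0.6, -2.1]
opening: 0.0562
grip_force: 43.2
```

Call:
drive_tool --rows '[[[0,0,0],0],[[0,0,0.02],0],[[0,0,0.02],0],[[0,0,0.01],0],[[0,0,0],0],[[0,0,0],0]]'

```text
t: 24.05
tool_pos: [0.4341, -0.0062, 0.145]
tool_rot: [-2.222, -2.221, -0.0]
contact_force: [0.7, -1.4, -1.6]
opening: 0.0563
grip_force: 43.2
```

```bash
python3 st.py 0.435 -0.0068 0.1001
```

```text
24.05 [ 0.4341 -0.0062  0.145 ] x [0.0005 1.     0.0002] z [-0.0002  0.0002 -1.    ] open 0.056250036325818126 F [ 0.7173 -1.3785 -1.5833] grip 43.19392854580656 ovh 0.0726 q [-0.1861 -0.2691  2.1863  0.0002  1.2245 -0.1857]
shift [-0.0006  0.0009  0.0449]
```

Call:
drive_tool --rows '[[[-0.0005,0.001,0.015],0],[[0,0,0.015],0],[[0,0,0.008],0],[[0,0,0.004],0],[[0,0,0.001],0],[[0,0,0],0],[[0,0,0],0],[[0,0,0],0]]'

```text
t: 24.85
tool_pos: [0.4352, -0.007, 0.1025]
tool_rot: [2.222, 2.22, 0.001]
contact_force: [0.4, 0.0, -1.1]
opening: 0.0562
grip_force: 43.2
```

Call:
drive_tool --rows '[[[0,0,0.001],0],[[0,0,0],0],[[0,0,0],0]]'

```text
t: 25.15
tool_pos: [0.4348, -0.007, 0.1009]
tool_rot: [-2.223, -2.22, -0.0]
contact_force: [0.7, 0.1, -1.0]
opening: 0.0563
grip_force: 43.2
```

Call:
drive_tool --rows '[[[0,0,0.001],0],[[0,0,0],0],[[0,0,0],0]]'

```text
t: 25.45
tool_pos: [0.4349, -0.007, 0.1001]
tool_rot: [2.222, 2.22, 0.0]
contact_force: [-0.8, -0.5, 0.7]
opening: 0.0561
grip_force: 43.3
```

Call:
drive_tool --rows '[[[0,0,0],0],[[0,0,0],0],[[0,0,0],0],[[0,0,0],0],[[0,0,0],0],[[0,0,-0.02],0],[[0,0,-0.04],0],[[0,0,-0.04],0]]' --jaw 0

```text
t: 26.25
tool_pos: [0.434, -0.0068, 0.2001]
tool_rot: [-2.221, -2.219, 0.002]
contact_force: [1.8, -0.1, -0.5]
opening: 0.0852
grip_force: 0.0
```

Call:
drive_tool --rows '[[[0.003,0.015,0],0],[[0.004,0.03,0],0],[[0.005,0.04,0],0],[[0.005,0.04,0],0],[[0.004,0.035,0],0],[[0.003,0.025,0],0],[[0,0,0.02],0],[[0,0,0.02],0],[[0,0,0],0],[[0,0,0],0]]'

```text
t: 27.25
tool_pos: [0.6195, 0.0169, 0.1595]
tool_rot: [-2.222, -2.22, 0.001]
contact_force: [-0.8, -0.1, 1.0]
opening: 0.0855
grip_force: 0.0
```

```bash
python3 st.py 0.6195 0.0166 0.1125;python3 - <<'E'
from station import vision
import cv2,pickle
d={n:vision.get_image(n) for n in("side","top")};pickle.dump(d,open("d2.pkl","wb"))
a=d["side"]["image"][130:270,235:375];b=d["top"]["image"][140:280,230:410]
cv2.imwrite("pics/s3.png",cv2.resize(cv2.hconcat([a,b]),None,fx=2.5,fy=2.5,interpolation=2))
E
```

```text
27.25 [0.6195 0.0169 0.1595] x [0.001  1.     0.0001] z [-0.0013  0.0001 -1.    ] open 0.08549901917777879 F [-0.7529 -0.0765  0.9632] grip 0.0 ovh 0.0726 q [-0.0928  0.1686  1.7391  0.      1.2352 -0.0918]
shift [-0.0003  0.0001  0.047 ]
```

View pics/s3.png

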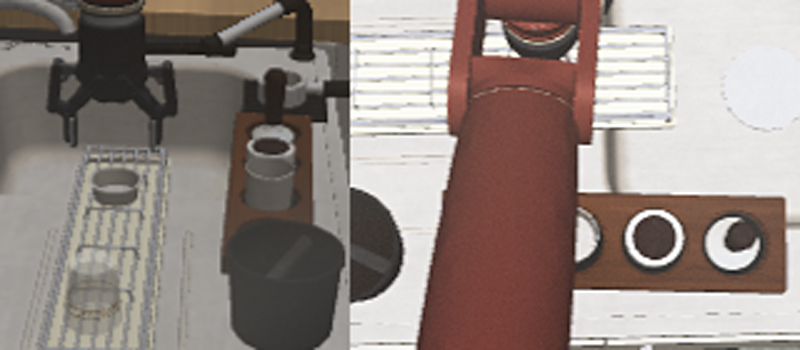

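Leveller and tamper are centred (top crop 653,238 and 733,240), the cup stands in its well, and the jaws are over the basket (side crop 115,183).

Call:
drive_tool --rows '[[[0,0,0.015],0],[[0,0,0.015],0],[[0,0,0.012],0],[[0,0,0.005],0],[[0,0,0],0],[[0,0,0],0],[[0,0,0],0]]'

```text
t: 28.05
tool_pos: [0.6203, 0.0168, 0.1136]
tool_rot: [2.222, 2.22, 0.001]
contact_force: [-0.7, -0.6, -0.0]
opening: 0.0854
grip_force: 0.0
```

Call:
drive_tool --rows '[[[0,0,0],0],[[0,0,0],0],[[0,0,0],0],[[0,0,0],0],[[0,0,0],0],[[0,0,0],0]]' --jaw 1 --grip_force 30

```text
t: 28.65
tool_pos: [0.6204, 0.0168, 0.1143]
tool_rot: [2.222, 2.22, 0.001]
contact_force: [-1.9, 0.2, 5.7]
opening: 0.0614
grip_force: 31.6
```

Call:
drive_tool --rows '[[[0,0,-0.01],0],[[0,0,-0.015],0],[[0,0,-0.02],0],[[0,0,-0.02],0],[[0,0,-0.01],0],[[0,0,0],0],[[0,0,0],0]]'

```text
t: 29.35
tool_pos: [0.6196, 0.0169, 0.1877]
tool_rot: [-2.222, -2.22, 0.0]
contact_force: [-0.5, 0.9, -0.6]
opening: 0.0612
grip_force: 32.6
```

```bash
python3 st.py 0.439 0.081 0.18;python3 - <<'E'
from station import vision
import cv2
a=vision.get_image("side")["image"][130:270,215:375]
cv2.imwrite("pics/s4.png",cv2.resize(a,None,fx=3.5,fy=3.5,interpolation=2))
E
```

```text
29.35 [0.6196 0.0169 0.1877] x [0.001 1.    0.   ] z [-0.0003  0.     -1.    ] open 0.06115719746031499 F [-0.4852  0.8777 -0.632 ] grip 32.63993283180753 ovh 0.0726 q [-0.0928  0.1369  1.7233  0.      1.2816 -0.0918]
shift [ 0.064  -0.1807  0.0077]
```

View pics/s4.png

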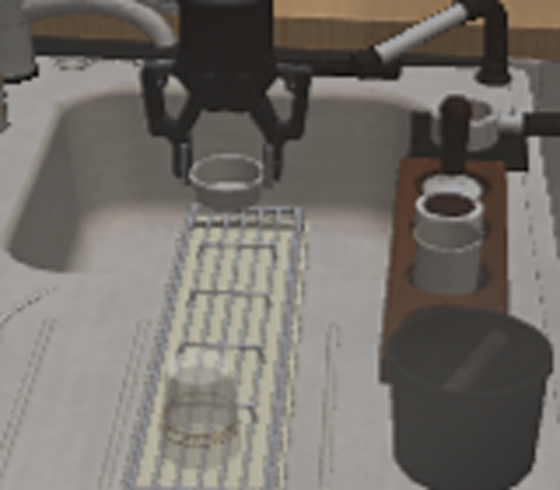

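The basket hangs level, rim between the pads at crop (227,172).

Call:
drive_tool --rows '[[[0.006,-0.015,0],0],[[0.01,-0.03,0],0],[[0.012,-0.035,0],0],[[0.013,-0.035,0],0],[[0.011,-0.03,0],0],[[0.008,-0.025,0],0],[[0.004,-0.011,0],0],[[0,0,0.02],0],[[0,0,0.015],0],[[0,0,0],0]]'

```text
t: 30.4
tool_pos: [0.4374, 0.0809, 0.1502]
tool_rot: [-2.22, -2.218, 0.006]
contact_force: [-0.3, 0.3, -0.9]
opening: 0.0611
grip_force: 32.8
```

Call:
drive_tool --rows '[[[0,0,0.01],0],[[0,0,0],0],[[0,0,0],0],[[0,0,0],0]]'

```text
t: 30.8
tool_pos: [0.4394, 0.081, 0.1435]
tool_rot: [2.222, 2.22, 0.001]
contact_force: [-0.4, -1.0, 0.0]
opening: 0.0614
grip_force: 32.8
```

```bash
python3 st.py 0.439 0.081 0.0983
```

```text
30.8 [0.4394 0.081  0.1435] x [0.0011 1.     0.    ] z [ 0.001  0.    -1.   ] open 0.06136982332580585 F [-0.4099 -1.0356  0.0101] grip 32.77019458153518 ovh 0.0726 q [ 0.0154 -0.2313  2.1588  0.      1.2131  0.0165]
shift [ 0.     -0.0004  0.0452]
```

Call:
drive_tool --rows '[[[0,-0.0005,0.015],0],[[0,0,0.013],0],[[0,0,0.008],0],[[0,0,0.005],0],[[0,0,0.002],0],[[0,0,0],0],[[0,0,0],0],[[0,0,0],0]]'

```text
t: 31.6
tool_pos: [0.4387, 0.081, 0.1004]
tool_rot: [2.222, 2.22, 0.001]
contact_force: [0.6, -0.3, -0.3]
opening: 0.0613
grip_force: 32.8
```

Call:
drive_tool --rows '[[[0,0,0.001],0],[[0,0,0],0],[[0,0,0],0]]'

```text
t: 31.9
tool_pos: [0.4384, 0.081, 0.099]
tool_rot: [2.223, 2.22, 0.0]
contact_force: [-0.2, -0.1, -1.1]
opening: 0.0611
grip_force: 32.8
```

Call:
drive_tool --rows '[[[0,0,0.001],0],[[0,0,0],0],[[0,0,0],0]]'

```text
t: 32.2
tool_pos: [0.4386, 0.081, 0.0983]
tool_rot: [2.222, 2.22, 0.0]
contact_force: [-1.4, -1.2, 4.8]
opening: 0.0609
grip_force: 33.0
```

Landed at the expected height. Release, rise and swing aside to look.

Call:
drive_tool --rows '[[[0,0,0],0],[[0,0,0],0],[[0,0,0],0],[[0,0,0],0],[[0,0,-0.01],0],[[0,0,-0.03],0],[[0,0,-0.04],0],[[0,0,-0.04],0],[[0,0,-0.04],0],[[0,0,0],0]]' --jaw 0

```text
t: 33.2
tool_pos: [0.4413, 0.0811, 0.266]
tool_rot: [2.216, 2.214, 0.015]
contact_force: [0.4, 0.6, -1.0]
opening: 0.0856
grip_force: 0.0
```

Call:
drive_tool --rows '[[[0.02,0,-0.01],0],[[0.04,0,0],0],[[0.045,0,0],0],[[0.045,0,0],0],[[0.045,0,0],0],[[0.03,0,0],0],[[0.015,0,0],0],[[0,0,0],0],[[0,0,0],0],[[0,0,0],0]]'

```text
t: 34.2
tool_pos: [0.4388, 0.3198, 0.2678]
tool_rot: [2.224, 2.219, -0.001]
contact_force: [1.1, 0.1, 0.2]
opening: 0.0853
grip_force: 0.0
```

```bash
python3 st.py;python3 - <<'E'
from station import vision
import cv2,pickle
d={n:vision.get_image(n) for n in("side","top")};pickle.dump(d,open("d3.pkl","wb"))
a=d["side"]["image"][130:270,235:375];b=d["top"]["image"][140:280,230:410]
cv2.imwrite("pics/s5.png",cv2.resize(cv2.hconcat([a,b]),None,fx=2.5,fy=2.5,interpolation=2))
E
```

```text
34.2 [0.4388 0.3198 0.2678] x [ 0.0024  1.     -0.0005] z [-0.0001 -0.0005 -1.    ] open 0.08528430949921324 F [1.1118 0.0792 0.2328] grip 0.0 ovh 0.0726 q [ 0.4929 -0.1188  1.8411 -0.0004  1.4196  0.4954]
```

View pics/s5.png

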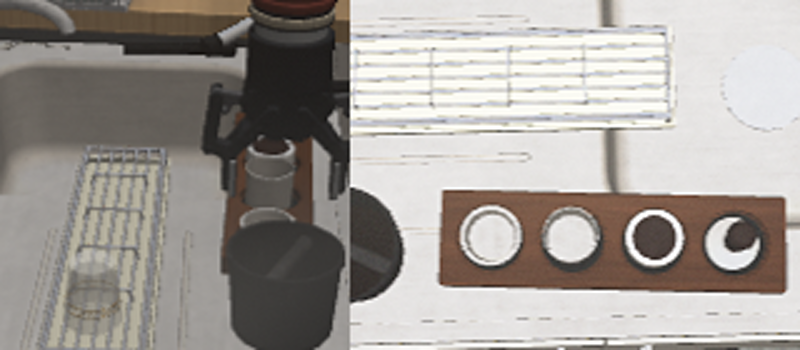

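All four tools sit centred and level in their wells (top crop 491, 572, 653 and 733, row about 238). The shot glass stands untouched, and the arm is clear.

```bash
python3 -c "
from station import ctrl
print(ctrl.finish_job())"
```

```text
the job is handed in; nothing more can be done
None
```

I placed all four tools in the station in order from the knock-box end (filter basket, dosing cup, levelling tool, tamper), left the shot glass where it stood, and handed the job in at about 34 s; no verdict came back, but the last pictures show every tool centred and upright in its well.

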